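# Load the reagent dock so the bottle holds its presence lever down

## Task

Load the brown bottle with the black cap that stands out in front on the worktop (not the one at the back by the pipette stand) into the grey reagent dock: stand it upright on the ring printed on the dock's floor, so that the edge of its foot holds the orange presence-switch lever pressed down, and let go of it. Set it down rather than dropping it, and leave the clear, blue-capped bottle where it stands.

Things in the scene. Friction and masses are not known exactly. Their poses are not given: they have to be found in the camera images.
- bottle_amber: Bottle to load: brown glass, white label, black screw cap; 108 mm high, body straight, 50 mm in diameter up to 69 mm, then narrowing to the cap (37 mm, at the top): best gripped round the body at about 60 mm height; weighs 0.14 to 0.23 kg. Loose, stands upright at the start; origin at the centre of its underside, z up along its axis. Its yaw does not matter.
- dock: Grey dock, fixed. Origin: nest centre at worktop height; z up; +x to the black switch housing (38 wide, 22 high, ends at x=+86 mm). Nest 84x84 mm inside, floor at z=12 mm, walls 5 mm thick up to z=22. Blue 56 mm ring round x=y=0 marks the bottle's place. The orange lever's end roller (8 mm dia, 12 wide) is at x=+15, y=0, top at z=31 when raised; a bottle within 10 mm of the ring presses it.
- switch_lever (a joint): Angle (rad) of the orange spring lever of the dock's presence switch, 48 mm long, hinged across the dock at x = +60 mm: 0 raised (free), about 0.40 with the roller pressed flush with the nest floor, 0.45 at its stop. It springs back when freed; pressing it takes about 0.3 N at the roller.
- bottle_tris: Bystander: clear bottle with a white label and a blue screw cap, 56 mm in diameter, 98 mm high; loose, stands upright; origin at the centre of its underside. Leave it alone. The two bottles stand at least 90 mm apart between centres, either may be the nearer one to the dock.
There are look-alikes about, which are no part of the job. What is shaped like the bottle_amber but purple or yellow is not meant.

How it is judged:
By the outcome, as a careful person would: the job done as asked, in the order asked, and still so for the second after the job is handed in, with the robot touching nothing.
It also fails if it takes over 32 s, if anything falls off the work surface, if the arm or the gripper's body presses on something with over 40 N, if the wrist force passes 120 N, or if a joint passes its speed limit or range.

## Robot

A 6-joint arm with a two-finger parallel gripper is mounted at the origin on a cart in front of the work surface, level with it; the furniture and walls round the work are solid. World frame = base frame: x ahead of the robot, y to its left, z up, the work surface at z = 0. Lengths are in mm, angles in rad, forces in N, time in s.
With the tool pointing down it reaches from about 325 to 850 mm from the base axis. Payload 15.5 kg.
Tool frame: the origin (TCP) lies on the centre line of the jaws, within the pads' length; the fingertips stand 8 mm ahead of it and the grasp point (between the pads) lies 11 mm behind it (nose_length is the distance from the TCP to the fingertips, in mm); z points along the fingers, y is the line along which they close (so a half turn about z gives the same grasp; the last joint's range is limited). The gripper opens to 91 mm and grips with 3 to 60 N. Pads are 32 mm wide; open, the fingers measure 118 mm over their backs; the gripper's body (76 mm by 178 mm) begins 60 mm behind the grasp point.
Start: joints at [-1.345, 0.494, 1.345, -0, 1.302, -0.096], TCP at [197.673, -592.918, 221.915] pointing down, gripper open.
Joint ranges: [-2.91, 2.91], [-0.82, 2.16], [0.22, 2.67], [-1.22, 4.37], [0.12, 2.79], [-3.08, 3.08]. Speed limits (rad/s): [1.89, 1.89, 2.57, 3.01, 3.01, 3.01].

## Interface

Orientations are given as a unit quaternion [x, y, z, w].
In Python, from workcell import get_obs, camera, finish_job, nose_length gives the robot as it stands.
- The arm moves only by the tool servo_tool, never from a script. Its argument "increments" is a list of rows, each an object of numbers: "x", "y", "z": the shift along the tool's x, y, z in mm; "wx", "wy", "wz": the turn, a rotation vector about the tool's x, y, z in rad; "hand": the opening, from 0 (shut) to 1 (fully open). A call has exactly 8 rows; each row is the pose to reach, as a shift and turn from the pose commanded when the call began, along the tool's axes at that moment; what a row does not reach only later rows make up. A row lasts 1/10 s, in which the tool goes at most 50 mm and 8.59 degrees, less where a joint would pass 70% of its speed; a pose out of reach is approached as far as the arm can. A call with a gripper value outside its range is refused whole. The fingers move at their own pace and stop on an object; the grip force is fixed at half the most. Time passes only in rows, so rows that repeat a pose let the fingers close, or fill a call up. It gives the time, the measured TCP pose, the force, the opening and the grip force at its end, in the units of the state.
- get_obs(): the state, without advancing time (a new reading comes with each control period).
- camera(name): name is "scene" or "top"; returns a dict with "pixels" (480x640x3 uint8, blue, green, red), "range_z" (480x640 float32, mm along the optical axis (not along the pixel's ray), 0 where there is no reading), "fx", "fy", "cx", "cy" (pixels), "dist_coeffs" ([k1, k2, p1, p2, k3] as OpenCV has them; the pictures are not rectified), "R" (3x3) and "t" (3): a world point X has camera coordinates R X + t. Camera axes: x right, y down, z forward; pixel columns grow to the right and rows downward; lengths in mm; the calibration is good to about 2 mm. A picture is of the moment at which its call begins.
- finish_job(): hands the job in; it is judged then, once.
The state is a dict: "clock": time; "q": joint angles; "dq": joint speeds; "tau": joint torques, N m; "position": TCP position; "tool_rot": TCP orientation; "wrist_force": force on the tool from outside, world axes, zero at the start; "torque": the same for the moment, N m; "finger_gap": opening from 0.0 (shut) to 1.0 (fully open); "finger_force": force on a finger pad.
Only numpy, scipy, OpenCV 4.12 (cv2) and the standard library are available. Lean on these libraries where they do the work, as an engineer would, in place of code of your own. Each camera call takes 0.05 s, during which the arm holds its last target. There are 200 camera calls.

## Working session

There is one attempt and no reset: what is moved stays moved. The work goes in short steps, Python scripts to look and compute and a tool call to move; the robot and the scene stay as the last step left them, time stands still between calls to the robot, and variables do not carry over. Pictures are saved under pics/ and viewed, at most 10 in all, crops included, and the job is handed in when it is done.

Besides the shell and the picture viewer there is one more tool, called as name(argument=value, ...), one argument or row to a line, values as JSON. servo_tool: Moves the arm, as the interface text tells. Its arguments: {"type":"object","properties":{"increments":{"type":"array","items":{"type":"object","properties":{"x":{"type":"number"},"y":{"type":"number"},"z":{"type":"number"},"wx":{"type":"number"},"wy":{"type":"number"},"wz":{"type":"number"},"hand":{"type":"number"}}}}},"required":["increments"]}

```bash
mkdir -p pics; cat > h.py <<'E'
import numpy as np, cv2
from workcell import get_obs, camera, finish_job, nose_length
def K(c): return np.array([[c["fx"],0,c["cx"]],[0,c["fy"],c["cy"]],[0,0,1.]])
def ray(c,u,v,z):
    p=cv2.undistortPoints(np.array([[[u,v]]],float),K(c),np.array(c["dist_coeffs"],float))[0,0]
    R=np.array(c["R"]);o=-R.T@np.array(c["t"]);d=R.T@np.array([p[0],p[1],1]);return o+d*(z-o[2])/d[2]
def cloud(c):
    h,w=c["range_z"].shape;g=np.stack(np.meshgrid(np.arange(w),np.arange(h)),-1).reshape(-1,1,2).astype(float)
    p=cv2.undistortPoints(g,K(c),np.array(c["dist_coeffs"],float))[:,0]
    Z=c["range_z"].reshape(-1,1);P=np.c_[p,np.ones(len(p))]*Z
    X=(P-np.array(c["t"]).reshape(1,3))@np.array(c["R"]);X[Z[:,0]==0]=np.nan;return X.reshape(h,w,3)
E
python3 - <<'E'
from h import *
import pickle
for n in("scene","top"):
    c=camera(n);cv2.imwrite(f"pics/{n}0.png",c["pixels"]);pickle.dump(c,open(n+"0.pkl","wb"))
o=get_obs();print(o,nose_length)
E
```

```text
{'clock': 0.1, 'q': array([-1.34452576e+00,  4.94118221e-01,  1.34608400e+00, -2.16891018e-06,
        1.30245787e+00, -9.54957762e-02]), 'dq': array([ 0.00182535, -0.00132454,  0.00087715, -0.00105313, -0.00034658,
       -0.00063714]), 'tau': array([ 2.58697073e-04, -8.80238628e+01, -3.82546127e+01,  7.07216375e-02,
        4.82069724e-02, -3.44426030e-05]), 'position': array([ 197.58258108, -592.60092978,  221.39460341]), 'tool_rot': array([ 9.87086006e-01,  1.60190297e-01, -3.59169516e-05, -5.32511069e-04]), 'wrist_force': array([-0.24493413, -0.10707055, -0.1089674 ]), 'torque': array([-0.05508759,  0.02455919, -0.02915997]), 'finger_force': 0.0, 'finger_gap': 0.9998516133768925} 8.0
```

View pics/scene0.png

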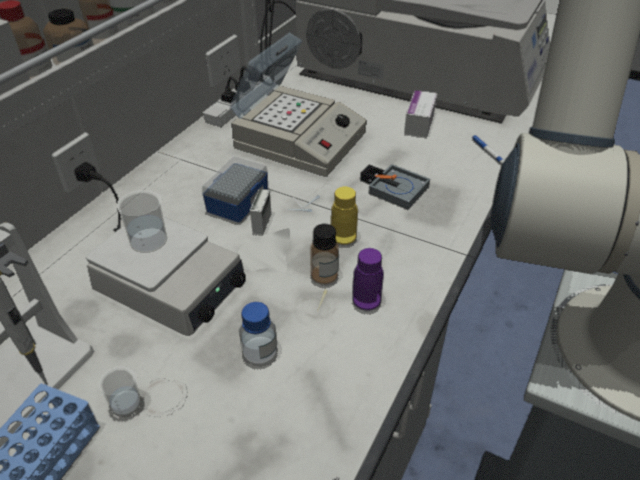

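View pics/top0.png

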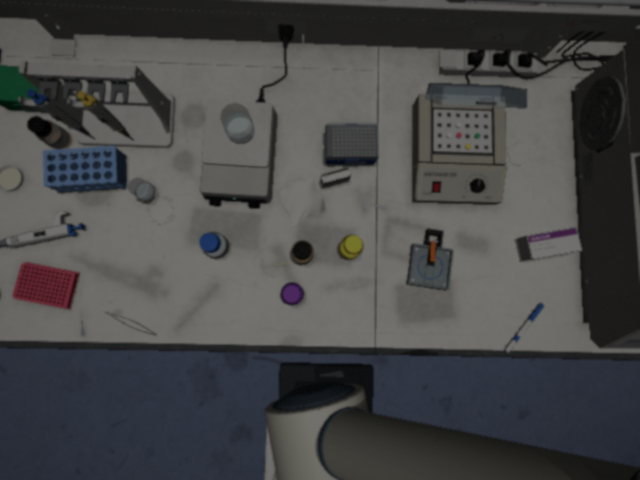

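The scene view shows brown bottles with a black cap at (325,255) and, at the far left, a shelf bottle at (68,25). Purple stands at (368,280), yellow at (344,215), clear/blue at (258,335), and the dock at (397,185) with its orange lever towards the wall. In the top view the candidates are the brown bottle at (302,252), the one by the pipette stand at (42,128), purple (291,293) and yellow (350,246). I choose (302,252), out in front, and will check it in one crop.

```bash
python3 - <<'E'
from h import *
import pickle
s=pickle.load(open("scene0.pkl","rb"));t=pickle.load(open("top0.pkl","rb"))
a=cv2.resize(s["pixels"][210:310,280:400],None,fx=3.3,fy=3.3,interpolation=3);b=cv2.resize(t["pixels"][220:310,250:460],None,fx=3.3,fy=3.3,interpolation=3)
im=np.zeros((640,700,3),np.uint8);im[:a.shape[0],:a.shape[1]]=a;im[335:335+b.shape[0],:b.shape[1]]=b[:305,:700];cv2.imwrite("pics/crop1.png",im[:600])
print(t["fx"],-np.array(t["R"]).T@t["t"],-np.array(s["R"]).T@s["t"])
for c,n in((t,"top"),(s,"scene")):
    X=cloud(c);
    for nm,(u,v) in dict(amber=(302,252),yellow=(350,246),purple=(291,293),blue=(212,243)).items():
        if n=="scene": u,v=dict(amber=(325,255),yellow=(344,215),purple=(368,280),blue=(258,335))[nm]
        r=60 
        P=X[max(0,v-r):v+r,max(0,u-r):u+r].reshape(-1,3);x0=np.nanmedian(X[v-2:v+3,u-2:u+3].reshape(-1,3),0)
        P=P[np.linalg.norm(P[:,:2]-x0[:2],axis=1)<45]
        Q=P[P[:,2]>85];zt=np.nanmax(P[:,2])
        print(n,nm,x0.round(),"top",Q.shape,np.round(zt),Q.mean(0).round(1),((Q.min(0)+Q.max(0))/2).round(1),np.ptp(Q,axis=0).round())
hsv=cv2.cvtColor(t["pixels"],cv2.COLOR_BGR2HSV)
X=cloud(t);print("floor depth",[X[v,u].round(1) for u,v in((428,267),(420,275),(432,262),(432,240),(433,234))])
E
```

```text
473.6307029656138 [ 432.38079032   71.75703209 1090.15598236] [186.01629375 740.73297283 757.20104445]
top amber [519.  89. 108.] top (274, 3) 112.0 [523.8  89.1 106.9] [524.2  89.1  98.8] [37. 38. 27.]
top yellow [534. -11. 109.] top (282, 3) 113.0 [538.2 -17.2 106.5] [538.6 -16.9  98.9] [38. 39. 28.]
top purple [434. 109. 109.] top (278, 3) 113.0 [433.1 108.2 107.3] [433.8 108.8  99.2] [37. 40. 28.]
top blue [534. 278.  97.] top (306, 3) 103.0 [536.2 283.5  97.2] [536.1 284.1  94.1] [38. 39. 18.]
scene amber [514. 109.  73.] top (487, 3) 111.0 [522.8  96.  102.8] [525.   91.3  98.3] [40. 41. 26.]
scene yellow [531.   2.  74.] top (417, 3) 111.0 [537.4 -11.2 102.5] [539.8 -17.5  98.2] [40. 43. 26.]
scene purple [426. 130.  74.] top (540, 3) 111.0 [432.  115.1 102.9] [433.7 109.8  98.1] [39. 40. 26.]
scene blue [524. 301.  69.] top (591, 3) 102.0 [535.4 288.7  96.1] [537.3 285.7  93.4] [40. 41. 17.]
floor depth [array([ 500.7, -199.3,   10.1]), array([ 481.8, -180.3,   12.4]), array([ 512.9, -210.2,    3.7]), array([ 563.5, -208.8,    9.4]), array([ 576.4, -209.1,   17.6])]
```

View pics/crop1.png

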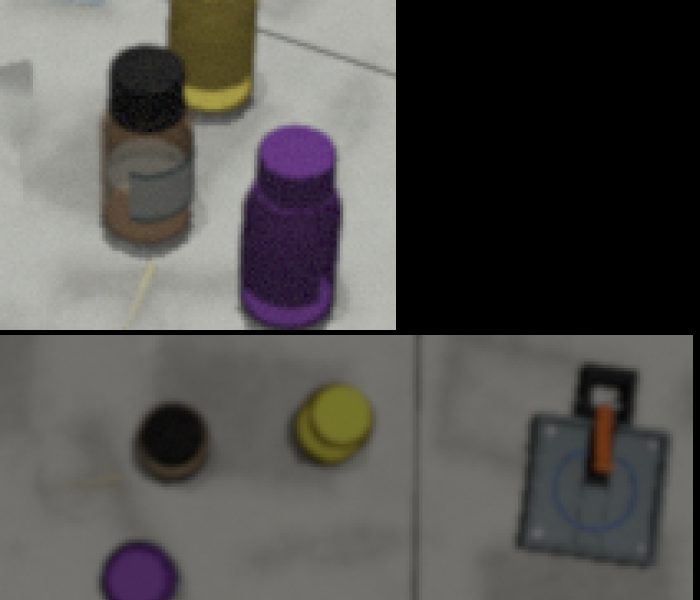

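The crop confirms it: brown body, white label and black cap at scene (325,255). The dock's blue ring is near top (430,267), with the lever pointing towards the wall. Now to measure the dock.

```bash
python3 - <<'E'
from h import *
import pickle
for n,box in (("top",(405,240,460,295)),("scene",(360,160,435,212))):
    c=pickle.load(open(n+"0.pkl","rb"));x0,y0,x1,y1=box
    hsv=cv2.cvtColor(c["pixels"],cv2.COLOR_BGR2HSV);sub=hsv[y0:y1,x0:x1].astype(int);bgr=c["pixels"][y0:y1,x0:x1].astype(int)
    d=bgr[...,0]-bgr[...,2];print(n,"b-r",np.percentile(d,[5,50,80,90,95,99]))
    m=d>np.percentile(d,50)+12;ys,xs=np.nonzero(m)
    P=np.array([ray(c,x+x0,y+y0,12)[:2] for x,y in zip(xs,ys)])
    ctr=np.median(P,0)
    for _ in range(20):
        r=np.linalg.norm(P-ctr,axis=1);k=abs(r-28)<(12 if _<8 else 5)
        A=np.c_[2*P[k],np.ones(k.sum())];s=np.linalg.lstsq(A,(P[k]**2).sum(1),rcond=None)[0];ctr=s[:2]
    print("ring",k.sum(),ctr.round(1),np.sqrt(s[2]+ctr@ctr).round(1))
    o=((sub[...,0]<20)&(sub[...,1]>120)&(sub[...,2]>60)).astype(np.uint8)
    full=((hsv[...,0]<20)&(hsv[...,1]>120)&(hsv[...,2]>50)).astype(np.uint8);full[:y0-20]=0;full[y1:]=0;full[:,:x0]=0;full[:,x1:]=0
    ys,xs=np.nonzero(full);L=np.array([ray(c,x,y,30)[:2] for x,y in zip(xs,ys)])
    v=np.linalg.svd(L-L.mean(0))[2][0];print("lever",len(L),L.mean(0).round(1),"axis",v.round(3),L.min(0).round(),L.max(0).round())
    X=cloud(c);Q=X[y0-20:y1+20,x0-20:x1+20].reshape(-1,3);Q=Q[(Q[:,2]>17)&(Q[:,2]<27)&(np.linalg.norm(Q[:,:2]-ctr,axis=1)<75)]
    print("walls",len(Q),cv2.minAreaRect(Q[np.linalg.norm(Q[:,:2]-ctr,axis=1)<68][:,:2].astype(np.float32)))
t=pickle.load(open("top0.pkl","rb"))
g=cv2.cvtColor(t["pixels"],cv2.COLOR_BGR2GRAY)[235:300,400:465];_,m=cv2.threshold(g,0,255,cv2.THRESH_BINARY_INV+cv2.THRESH_OTSU)
m=cv2.morphologyEx(m,cv2.MORPH_OPEN,np.ones((25,25),np.uint8));ys,xs=np.nonzero(m)
P=np.array([ray(t,x+400,y+235,22)[:2] for x,y in zip(xs,ys)],np.float32);print("dock rect",cv2.minAreaRect(P))
E
```

```text
top b-r [-12.   2.   6.   8.  15.  23.]
ring 157 [ 502.5 -203. ] 28.2
lever 107 [ 535.8 -204. ] axis [-0.999  0.032] [ 513. -210.] [ 557. -199.]
walls 490 ((512.0947875976562, -204.16064453125), (94.70980072021484, 113.49996948242188), 83.25552368164062)
scene b-r [-7. -3.  7.  9. 11. 34.]
ring 191 [ 504.2 -204.9] 28.4
lever 70 [ 532.5 -196.4] axis [-0.934 -0.357] [ 514. -210.] [ 552. -186.]
walls 553 ((513.0693359375, -203.92095947265625), (99.63516998291016, 115.54893493652344), 83.19303894042969)
dock rect ((500.246337890625, -198.8732147216797), (90.929443359375, 92.80517578125), 1.4155339002609253)
```

servo_tool(
  increments=[
    {"x": 0, "y": -45, "z": 0, "wz": 0.1},
    {"x": 0, "y": -90, "z": 0, "wz": 0.2},
    {"x": 0, "y": -135, "z": 0, "wz": 0.322},
    {"x": 20, "y": -180, "z": 0, "wz": 0.322},
    {"x": 30, "y": -220, "z": 0, "wz": 0.322},
    {"x": 40, "y": -260, "z": 0, "wz": 0.322},
    {"x": 50, "y": -300, "z": 0, "wz": 0.322},
    {"x": 60, "y": -340, "z": 0, "wz": 0.322},
  ],
)

```text
$.increments[0]: bad value
```

servo_tool(
  increments=[
    {"x": 30, "y": -30, "z": 0, "wx": 0, "wy": 0, "wz": 0.05, "hand": 1},
    {"x": 60, "y": -60, "z": 0, "wx": 0, "wy": 0, "wz": 0.1, "hand": 1},
    {"x": 90, "y": -95, "z": 0, "wx": 0, "wy": 0, "wz": 0.15, "hand": 1},
    {"x": 125, "y": -130, "z": 0, "wx": 0, "wy": 0, "wz": 0.2, "hand": 1},
    {"x": 160, "y": -165, "z": 0, "wx": 0, "wy": 0, "wz": 0.25, "hand": 1},
    {"x": 190, "y": -195, "z": 0, "wx": 0, "wy": 0, "wz": 0.3, "hand": 1},
    {"x": 220, "y": -230, "z": 0, "wx": 0, "wy": 0, "wz": 0.322, "hand": 1},
    {"x": 250, "y": -260, "z": 0, "wx": 0, "wy": 0, "wz": 0.322, "hand": 1},
  ],
)

```text
clock: 0.9
position: [352.7, -265.1, 221.8]
tool_rot: [1.0, -0.001, -0.0, -0.0]
wrist_force: [0.7, -0.7, 0.7]
finger_gap: 1.002
finger_force: 0.0
```

servo_tool(
  increments=[
    {"x": 22, "y": -45, "z": 0, "wx": 0, "wy": 0, "wz": 0, "hand": 1},
    {"x": 43, "y": -89, "z": 0, "wx": 0, "wy": 0, "wz": 0, "hand": 1},
    {"x": 65, "y": -134, "z": 0, "wx": 0, "wy": 0, "wz": 0, "hand": 1},
    {"x": 86, "y": -178, "z": 0, "wx": 0, "wy": 0, "wz": 0, "hand": 1},
    {"x": 108, "y": -223, "z": 0, "wx": 0, "wy": 0, "wz": 0, "hand": 1},
    {"x": 129, "y": -268, "z": 0, "wx": 0, "wy": 0, "wz": 0, "hand": 1},
    {"x": 150, "y": -312, "z": 0, "wx": 0, "wy": 0, "wz": 0, "hand": 1},
    {"x": 171, "y": -355, "z": 0, "wx": 0, "wy": 0, "wz": 0, "hand": 1},
  ],
)

```text
clock: 1.7
position: [524.0, 90.0, 221.8]
tool_rot: [1.0, 0.0, -0.0, 0.0]
wrist_force: [1.2, -1.1, 0.2]
finger_gap: 1.005
finger_force: 0.0
```

servo_tool(
  increments=[
    {"x": 0, "y": 0, "z": 30, "wx": 0, "wy": 0, "wz": 0, "hand": 1},
    {"x": 0, "y": 0, "z": 60, "wx": 0, "wy": 0, "wz": 0, "hand": 1},
    {"x": 0, "y": 0, "z": 90, "wx": 0, "wy": 0, "wz": 0, "hand": 1},
    {"x": 0, "y": 0, "z": 115, "wx": 0, "wy": 0, "wz": 0, "hand": 1},
    {"x": 0, "y": 0, "z": 140, "wx": 0, "wy": 0, "wz": 0, "hand": 1},
    {"x": 0, "y": 0, "z": 160, "wx": 0, "wy": 0, "wz": 0, "hand": 1},
    {"x": 0, "y": 0, "z": 171, "wx": 0, "wy": 0, "wz": 0, "hand": 1},
    {"x": 0, "y": 0, "z": 171, "wx": 0, "wy": 0, "wz": 0, "hand": 1},
  ],
)

```text
clock: 2.5
position: [522.9, 87.7, 49.8]
tool_rot: [1.0, -0.0, -0.001, 0.0]
wrist_force: [0.1, -1.2, -0.1]
finger_gap: 1.003
finger_force: 0.0
```

servo_tool(
  increments=[
    {"x": 0, "y": 0, "z": 0, "wx": 0, "wy": 0, "wz": 0, "hand": 0.75},
    {"x": 0, "y": 0, "z": 0, "wx": 0, "wy": 0, "wz": 0, "hand": 0.65},
    {"x": 0, "y": 0, "z": 0, "wx": 0, "wy": 0, "wz": 0, "hand": 0.6},
    {"x": 0, "y": 0, "z": 0, "wx": 0, "wy": 0, "wz": 0, "hand": 0.55},
    {"x": 0, "y": 0, "z": 0, "wx": 0, "wy": 0, "wz": 0, "hand": 0.5},
    {"x": 0, "y": 0, "z": 0, "wx": 0, "wy": 0, "wz": 0, "hand": 0.3},
    {"x": 0, "y": 0, "z": 0, "wx": 0, "wy": 0, "wz": 0, "hand": 0},
    {"x": 0, "y": 0, "z": 0, "wx": 0, "wy": 0, "wz": 0, "hand": 0},
  ],
)

```text
clock: 3.3
position: [523.9, 87.8, 51.2]
tool_rot: [1.0, -0.0, 0.0, -0.0]
wrist_force: [-0.3, -0.6, 6.6]
finger_gap: 0.538
finger_force: 30.0
```

servo_tool(
  increments=[
    {"x": 0, "y": 0, "z": -5, "wx": 0, "wy": 0, "wz": 0, "hand": 0},
    {"x": 0, "y": 0, "z": -15, "wx": 0, "wy": 0, "wz": 0, "hand": 0},
    {"x": 0, "y": 0, "z": -35, "wx": 0, "wy": 0, "wz": 0, "hand": 0},
    {"x": 0, "y": 0, "z": -60, "wx": 0, "wy": 0, "wz": 0, "hand": 0},
    {"x": 0, "y": 0, "z": -85, "wx": 0, "wy": 0, "wz": 0, "hand": 0},
    {"x": 0, "y": 0, "z": -110, "wx": 0, "wy": 0, "wz": 0, "hand": 0},
    {"x": 0, "y": 0, "z": -130, "wx": 0, "wy": 0, "wz": 0, "hand": 0},
    {"x": 0, "y": 0, "z": -140, "wx": 0, "wy": 0, "wz": 0, "hand": 0},
  ],
)

```text
clock: 4.1
position: [524.3, 87.8, 193.2]
tool_rot: [1.0, -0.0, 0.001, -0.0]
wrist_force: [-0.2, 0.2, -3.3]
finger_gap: 0.538
finger_force: 30.0
```

servo_tool(
  increments=[
    {"x": 0, "y": 15, "z": 0, "wx": 0, "wy": 0, "wz": 0, "hand": 0},
    {"x": -5, "y": 40, "z": 0, "wx": 0, "wy": 0, "wz": 0, "hand": 0},
    {"x": -5, "y": 75, "z": 0, "wx": 0, "wy": 0, "wz": 0, "hand": 0},
    {"x": -10, "y": 110, "z": 0, "wx": 0, "wy": 0, "wz": 0, "hand": 0},
    {"x": -10, "y": 145, "z": 0, "wx": 0, "wy": 0, "wz": 0, "hand": 0},
    {"x": -15, "y": 180, "z": 0, "wx": 0, "wy": 0, "wz": 0, "hand": 0},
    {"x": -15, "y": 210, "z": 0, "wx": 0, "wy": 0, "wz": 0, "hand": 0},
    {"x": -20, "y": 230, "z": 0, "wx": 0, "wy": 0, "wz": 0, "hand": 0},
  ],
)

```text
clock: 4.9
position: [502.9, -144.9, 190.0]
tool_rot: [1.0, -0.001, -0.001, -0.0]
wrist_force: [-1.0, 0.1, -1.7]
finger_gap: 0.539
finger_force: 30.0
```

```bash
python3 - <<'E'
from h import *
c=camera("scene");cv2.imwrite("pics/s2.png",cv2.resize(c["pixels"][60:300,250:530],None,fx=2.5,fy=2.5))
o=get_obs();print(o["position"],o["wrist_force"],o["finger_gap"])
E
```

```text
[ 502.26167279 -146.68762677  189.94557326] [-0.23463682 -2.27798251 -2.03012236] 0.5382934659557302
```

View pics/s2.png

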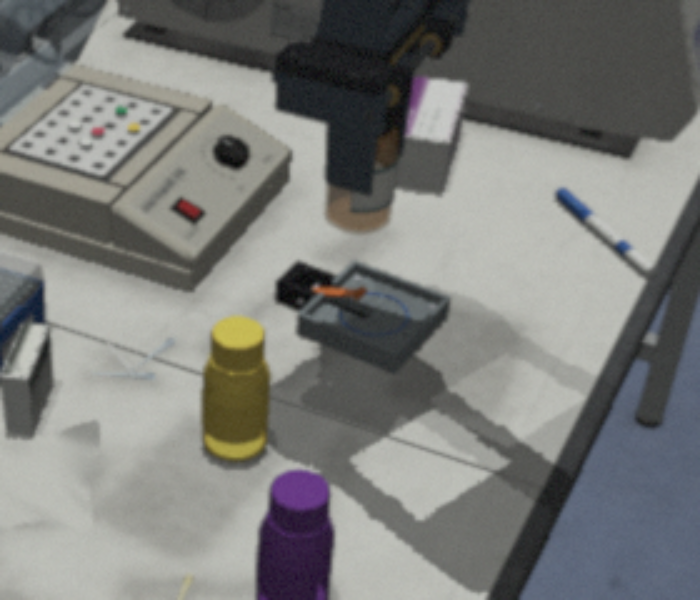

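The bottle hangs upright in the jaws, its foot at crop (358,215), clear above the dock, whose ring is at crop (375,313). The yellow and purple bottles are undisturbed. I move over the ring and then check.

servo_tool(
  increments=[
    {"x": 0, "y": 15, "z": 0, "wx": 0, "wy": 0, "wz": 0, "hand": 0},
    {"x": 0, "y": 35, "z": 15, "wx": 0, "wy": 0, "wz": 0, "hand": 0},
    {"x": 0, "y": 50, "z": 35, "wx": 0, "wy": 0, "wz": 0, "hand": 0},
    {"x": 0, "y": 58, "z": 55, "wx": 0, "wy": 0, "wz": 0, "hand": 0},
    {"x": 0, "y": 62, "z": 70, "wx": 0, "wy": 0, "wz": 0, "hand": 0},
    {"x": 0, "y": 62, "z": 80, "wx": 0, "wy": 0, "wz": 0, "hand": 0},
    {"x": 0, "y": 62, "z": 85, "wx": 0, "wy": 0, "wz": 0, "hand": 0},
    {"x": 0, "y": 62, "z": 85, "wx": 0, "wy": 0, "wz": 0, "hand": 0},
  ],
)

```text
clock: 5.75
position: [503.3, -203.9, 105.5]
tool_rot: [1.0, 0.0, -0.0, -0.0]
wrist_force: [0.1, -0.1, -1.2]
finger_gap: 0.538
finger_force: 30.0
```

```bash
python3 - <<'E'
from h import *
c=camera("scene");cv2.imwrite("pics/s3.png",cv2.resize(c["pixels"][110:220,320:450],None,fx=5,fy=5))
o=get_obs();print(o["position"],o["wrist_force"],o["finger_gap"],o["tool_rot"])
X=cloud(c);P=X[110:220,320:450].reshape(-1,3)
hsv=cv2.cvtColor(c["pixels"],cv2.COLOR_BGR2HSV)[110:220,320:450].reshape(-1,3)
for z0 in(52,62,72):
    Q=P[(abs(P[:,2]-z0)<4)&(np.linalg.norm(P[:,:2]-[503,-204],axis=1)<40)]
    # circle of radius 25, surface seen
    if len(Q)>10:
        from scipy.optimize import least_squares
        print(z0,len(Q),least_squares(lambda p:np.hypot(*(Q[:,:2]-p).T)-25,[503,-210],loss="soft_l1").x.round(1))
E
```

```text
[ 503.67957087 -204.03846566  106.05751412] [ 0.63303803  0.02369385 -0.89982609] 0.5400259966995105 [ 9.99999989e-01  1.39370002e-04 -3.63230232e-05 -2.72498726e-05]
62 70 [ 506.  -204.7]
72 81 [ 505.8 -204.6]
```

View pics/s3.png

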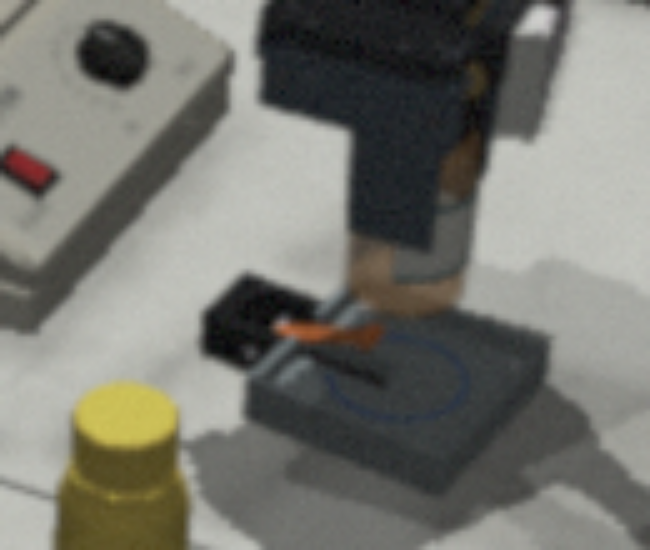

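The bottle is upright just above the dock floor, its foot at crop (410,300) and the ring at (398,378) beneath it, with the lever still raised. The depth fit puts it about 2 mm too far in +x, so I correct that and lower slowly.

servo_tool(
  increments=[
    {"x": -2, "y": 0, "z": 8, "wx": 0, "wy": 0, "wz": 0, "hand": 0},
    {"x": -2, "y": 0, "z": 16, "wx": 0, "wy": 0, "wz": 0, "hand": 0},
    {"x": -2, "y": 0, "z": 24, "wx": 0, "wy": 0, "wz": 0, "hand": 0},
    {"x": -2, "y": 0, "z": 31, "wx": 0, "wy": 0, "wz": 0, "hand": 0},
    {"x": -2, "y": 0, "z": 36, "wx": 0, "wy": 0, "wz": 0, "hand": 0},
    {"x": -2, "y": 0, "z": 39, "wx": 0, "wy": 0, "wz": 0, "hand": 0},
    {"x": -2, "y": 0, "z": 41, "wx": 0, "wy": 0, "wz": 0, "hand": 0},
    {"x": -2, "y": 0, "z": 41, "wx": 0, "wy": 0, "wz": 0, "hand": 0},
  ],
)

```text
clock: 6.6
position: [501.6, -204.2, 64.8]
tool_rot: [1.0, -0.0, -0.0, -0.0]
wrist_force: [-0.3, -0.3, -1.4]
finger_gap: 0.538
finger_force: 30.0
```

servo_tool(
  increments=[
    {"x": 0, "y": 0, "z": 0.5, "wx": 0, "wy": 0, "wz": 0, "hand": 0},
    {"x": 0, "y": 0, "z": 0.5, "wx": 0, "wy": 0, "wz": 0, "hand": 0},
    {"x": 0, "y": 0, "z": 1, "wx": 0, "wy": 0, "wz": 0, "hand": 0},
    {"x": 0, "y": 0, "z": 1, "wx": 0, "wy": 0, "wz": 0, "hand": 0},
    {"x": 0, "y": 0, "z": 1, "wx": 0, "wy": 0, "wz": 0, "hand": 0},
    {"x": 0, "y": 0, "z": 1, "wx": 0, "wy": 0, "wz": 0, "hand": 0},
    {"x": 0, "y": 0, "z": 1, "wx": 0, "wy": 0, "wz": 0, "hand": 0},
    {"x": 0, "y": 0, "z": 1, "wx": 0, "wy": 0, "wz": 0, "hand": 0},
  ],
)

```text
clock: 7.4
position: [501.6, -204.2, 63.9]
tool_rot: [1.0, -0.0, -0.0, -0.0]
wrist_force: [0.1, 0.2, -1.4]
finger_gap: 0.538
finger_force: 30.0
```

servo_tool(
  increments=[
    {"x": 0, "y": 0, "z": 0.5, "wx": 0, "wy": 0, "wz": 0, "hand": 0},
    {"x": 0, "y": 0, "z": 0.5, "wx": 0, "wy": 0, "wz": 0, "hand": 0},
    {"x": 0, "y": 0, "z": 1, "wx": 0, "wy": 0, "wz": 0, "hand": 0},
    {"x": 0, "y": 0, "z": 1, "wx": 0, "wy": 0, "wz": 0, "hand": 0},
    {"x": 0, "y": 0, "z": 1, "wx": 0, "wy": 0, "wz": 0, "hand": 0},
    {"x": 0, "y": 0, "z": 1, "wx": 0, "wy": 0, "wz": 0, "hand": 0},
    {"x": 0, "y": 0, "z": 1, "wx": 0, "wy": 0, "wz": 0, "hand": 0},
    {"x": 0, "y": 0, "z": 1, "wx": 0, "wy": 0, "wz": 0, "hand": 0},
  ],
)

```text
clock: 8.2
position: [501.6, -204.2, 63.1]
tool_rot: [1.0, -0.0, 0.0, 0.0]
wrist_force: [-1.1, 1.2, 5.0]
finger_gap: 0.538
finger_force: 30.0
```

Contact: +5 N at the wrist. Release gently.

servo_tool(
  increments=[
    {"x": 0, "y": 0, "z": 0, "wx": 0, "wy": 0, "wz": 0, "hand": 0.56},
    {"x": 0, "y": 0, "z": 0, "wx": 0, "wy": 0, "wz": 0, "hand": 0.6},
    {"x": 0, "y": 0, "z": 0, "wx": 0, "wy": 0, "wz": 0, "hand": 0.7},
    {"x": 0, "y": 0, "z": 0, "wx": 0, "wy": 0, "wz": 0, "hand": 0.8},
    {"x": 0, "y": 0, "z": 0, "wx": 0, "wy": 0, "wz": 0, "hand": 1},
    {"x": 0, "y": 0, "z": 0, "wx": 0, "wy": 0, "wz": 0, "hand": 1},
    {"x": 0, "y": 0, "z": 0, "wx": 0, "wy": 0, "wz": 0, "hand": 1},
    {"x": 0, "y": 0, "z": 0, "wx": 0, "wy": 0, "wz": 0, "hand": 1},
  ],
)

```text
clock: 9.0
position: [501.6, -204.2, 62.9]
tool_rot: [1.0, -0.0, 0.0, -0.0]
wrist_force: [-0.0, -0.4, 0.5]
finger_gap: 1.001
finger_force: 0.0
```

servo_tool(
  increments=[
    {"x": 0, "y": 0, "z": -15, "wx": 0, "wy": 0, "wz": 0, "hand": 1},
    {"x": 0, "y": 0, "z": -35, "wx": 0, "wy": 0, "wz": 0, "hand": 1},
    {"x": 0, "y": 0, "z": -60, "wx": 0, "wy": 0, "wz": 0, "hand": 1},
    {"x": 0, "y": 0, "z": -90, "wx": 0, "wy": 0, "wz": 0, "hand": 1},
    {"x": 0, "y": 0, "z": -120, "wx": 0, "wy": 0, "wz": 0, "hand": 1},
    {"x": 0, "y": 0, "z": -150, "wx": 0, "wy": 0, "wz": 0, "hand": 1},
    {"x": 0, "y": 0, "z": -170, "wx": 0, "wy": 0, "wz": 0, "hand": 1},
    {"x": 0, "y": 0, "z": -170, "wx": 0, "wy": 0, "wz": 0, "hand": 1},
  ],
)

```text
clock: 9.8
position: [502.8, -204.8, 235.7]
tool_rot: [1.0, -0.0, 0.002, 0.001]
wrist_force: [0.1, 0.1, 0.1]
finger_gap: 0.999
finger_force: 0.0
```

```bash
python3 - <<'E'
from h import *
c=camera("scene");cv2.imwrite("pics/s4.png",cv2.resize(c["pixels"][110:220,320:450],None,fx=5,fy=5,interpolation=3))
o=get_obs();print(o["position"],o["wrist_force"],o["finger_gap"])
from scipy.optimize import least_squares
P=cloud(c)[110:220,320:450].reshape(-1,3);P=P[np.linalg.norm(P[:,:2]-[503,-204],axis=1)<40]
print("top",np.nanmax(P[:,2]))
for z0 in(35,50,65):
    Q=P[abs(P[:,2]-z0)<6]
    if len(Q)>10: print(z0,len(Q),least_squares(lambda p:np.hypot(*(Q[:,:2]-p).T)-25,[503,-210],loss="soft_l1").x.round(1))
E
```

```text
[ 502.09930366 -204.47167657  233.99117139] [-0.18697625 -0.1349219   0.35409507] 0.9991823467213725
top 123.07994152014885
35 111 [ 504. -205.]
50 126 [ 504.1 -204.9]
65 128 [ 503.8 -204.9]
```

View pics/s4.png

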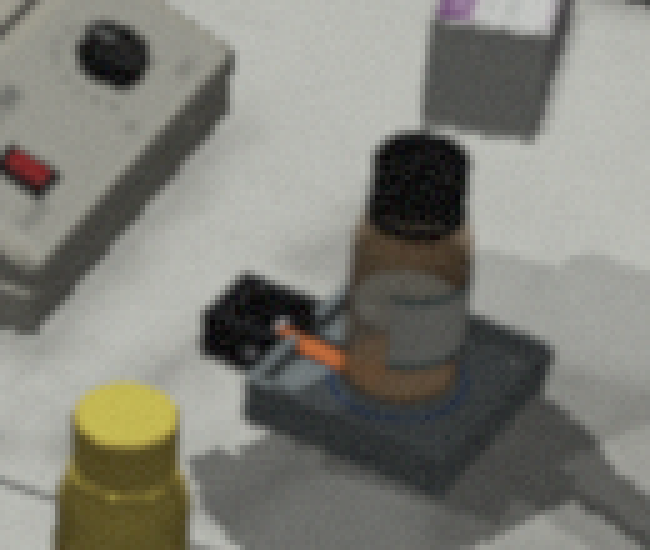

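The bottle stands upright on the ring, its foot at crop (405,385) with the blue ring evenly round it. The lever, at crop (320,350), slopes down under its edge, and the centre fits within about 1 mm. Handing in.

```bash
python3 -c "from workcell import finish_job; print(finish_job())"
```

```text
the job is handed in; nothing more can be done
None
```

The brown, black-capped bottle stands upright on the dock's ring, released and within about 1 mm of its centre, with the lever pressed under its foot; I never went near the blue-capped bottle, and I handed the job in at about 10 s.

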